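# Put the wide scraper away under the sprung clip

### The job

Put the wide-bladed scraper away on the sloping tool rack: lay it flat on the board, handle downhill, and slide it uphill so that the blade's own edge lifts the sprung clip, until you feel it firmly, but not rammed, against both stop blocks, square and centred under the clip, then let go and draw back. Keep the gripper off the clip, and leave the narrow knife, the paint tin and the sanding block where they are.

Things in the scene. Friction and masses are not known exactly. Their poses are not given: they have to be found in the camera images.
- scraper_handle (a point): Wide scraper: 190 mm long, 0.11 to 0.22 kg, flat underside, lying on the bench in front of the rack's low end. Steel blade 85 long, 76 wide, 3 mm thick; behind it a straight wooden handle 100 long, 24 wide, top 28 mm above the underside. This point: centre of the handle, 14 mm above the underside, 140 mm behind the blade's front edge. Axes: x towards the blade edge, y across, z out of the handle face.
- scraper_edge (a point): Middle of the front edge of the wide scraper's blade, at its underside; same axes as scraper_handle.
- rack: Fixed plywood tool rack. Its board, 190 mm wide and 245 mm along the slope, rises at 32 degrees, roughly to the robot's left; the board's lower end is 30 mm above the bench. Origin: on the bench below the middle of that lower end. x: level, the way the board rises; z up.
- stop: Fixed slots in the board either side of the clip, in which two stop blocks (9 mm high, 20 mm wide, 60 mm clear between them, black thumbscrews on top) are clamped level with each other; the blade's corners meet them. Origin: board surface, middle line, 203 mm up the slope from the board's lower end. x up the slope, y across, z out of the board. The blocks' faces are 0 to 26 mm downhill of it, not told where.
- clip (a joint): Sprung steel clip, 46 mm wide, hinged 13 mm uphill of the stop origin; opening in rad, 0 at rest to 0.6. At rest its bar, 37 mm downhill of the stop origin, is 0.5 mm off the board; from there a lip flares up at 22 degrees. A blade under the bar opens it to about 0.05. The bar presses with 3 to 5 N; pushing the blade in takes about 5 to 15 N.
- clip_lip (a point): Middle of the front (downhill) end of the clip's flared lip, 55 mm downhill of the stop origin; the mouth under it is about 7.5 mm high at rest.
- narrow_knife_handle (a point): Bystander: the knife with the narrow blade (34 mm), otherwise the same length and handle as the wide scraper; this point is the centre of its handle. It lies flat beside the scraper, nearer to or farther from the robot. Leave it.
- tin: Bystander: metal paint tin 96 mm across, 104 mm high, standing on the bench; origin at the centre of its underside. Leave it.
- sanding_block: Bystander: cork sanding block with wooden grip, 110 by 65 mm, 40 mm high; origin at the centre of its underside. Leave it.
There are look-alikes about, which are no part of the job. What is meant by the part that bears scraper_handle is not pink or purple, and is the larger of those in its own colour.

How it is judged (in metres and radians):
On the way, in this order (a step that is already met when the one before it is completed fails the run):
1. the blade's edge has gone under the clip and lifted it (value of joint clip above 0.03 rad and x of scraper_edge in the frame of stop between -0.045 and -0.029 m and z of scraper_edge in the frame of stop below 0.006 m), for 0.05 s.
2. the blade is pushed up against the stops with at least 3 N (contact force between scraper and stop above 3 N and x of scraper_edge in the frame of stop above -0.029 m), for 0.05 s.
At the end, for the whole second after the job is handed in: The scraper is still, its blade under the clip (open 0.03 to 0.09 rad): edge middle 29 mm downhill to 3 mm uphill of the stop origin (where the blocks let it), within 8 mm of the middle line and 3 mm of the board; within 0.09 rad of the slope line and 0.07 rad of flat on the board (x of scraper_edge in the frame of stop between -0.029 and 0.003 m and y of scraper_edge in the frame of stop between -0.008 and 0.008 m and z of scraper_edge in the frame of stop below 0.003 m and angle between the x axis of scraper_edge and the x axis of stop, either way round below 0.09 rad and angle between the z axis of scraper_edge and the z axis of stop, either way round below 0.07 rad and value of joint clip between 0.03 and 0.09 rad and linear speed of scraper below 0.01 m/s); the robot touches nothing.
It fails at once if the gripper or arm presses on the clip with more than 1 N (contact force between any of the fingers, the arm and clip above 1 N).
It fails at once if the narrow knife is moved more than 15 mm (distance of narrow_knife_handle from where it was at the start of the episode above 0.015 m).
It fails at once if the tin is moved more than 15 mm (distance of tin from where it was at the start of the episode above 0.015 m).
It fails at once if the sanding block is moved more than 15 mm (distance of sanding_block from where it was at the start of the episode above 0.015 m).
It fails at once if the blade is rammed against the stops with more than 40 N (contact force between scraper and stop above 40 N).
It also fails if it takes over 45 s, if anything falls off the work surface, if the arm or the gripper's body presses on something with over 40 N, if the wrist force passes 120 N, or if a joint passes its speed limit or range.

### The arm

A 6-joint arm with a two-finger parallel gripper is mounted at the origin on the work surface. World frame = base frame: x ahead of the robot, y to its left, z up, the work surface at z = 0. Lengths are in mm, angles in rad, forces in N, time in s.
With the tool pointing down it reaches from about 400 to 825 mm from the base axis. Payload 7 kg.
Tool frame: the origin (TCP) lies at the very end of the fingers, on their centre line; the grasp point (between the pads) lies 19 mm behind it; z points along the fingers, y is the line along which they close (so a half turn about z gives the same grasp; the last joint's range is limited). The gripper opens to 88 mm and grips with 3 to 60 N. Pads are 19 mm wide; open, the fingers measure 130 mm over their backs; the gripper's body (78 mm by 193 mm) begins 47 mm behind the grasp point.
Start: joints at [1.56, 0.359, 0.012, 0, -1.224, -0.288], TCP at [198.711, 645.065, 226.561] pointing down, gripper open.
Joint ranges: [-3.07, 3.07], [-1.43, 2.12], [-1.02, 1.25], [-3.03, 1.67], [-3.05, -0], [-3.03, 3.03]. Speed limits (rad/s): [2.39, 2.39, 3.01, 3.14, 3.14, 3.14].

### API

Orientations are given as a unit quaternion [x, y, z, w].
In Python, from plant import bot gives the robot as it stands. Calls block until the motion is done:
- bot.move_ptp(position, orientation): joint-space move of the TCP to a pose.
- bot.line_to(position, velocity=150, ori=None): straight line of the TCP; ori=None keeps the orientation; velocity is the mean speed in mm/s.
- bot.move_joints(angles): joint-space move.
- bot.move_gripper(opening, force=None): finger opening in mm; force is the grip in N (None keeps the last); returns when the fingers have stopped.
- bot.pause(seconds).
- bot.solve_ik(position, orientation): joint angles nearest the present ones, or None.
- bot.read_state(): the state.
- bot.camera(name): name is "scene" or "top" or "wrist"; returns the picture (480x640x3 uint8, red, green, blue); there is no depth.
- bot.get_calibration(name): a dict with "fx", "fy", "cx", "cy" (pixels), "view" (4x4, takes a point from world to camera coordinates); the wrist camera has in their place "T_tool_cam" (4x4, takes a point from camera to tool coordinates, whose origin is the TCP and whose axes are the flange's). Camera axes: x right, y up, looking along -z (the intrinsics and any distortion apply to the point x, -y, -z); pixel columns grow to the right and rows downward; lengths in mm; the calibration is good to about 2 mm. A picture is of the moment at which its call begins: read the wrist's pose just before it. get_calibration takes no time and is no camera call.
A pose or a line that the arm cannot do raises bot.Unreachable and nothing moves.
- bot.close_job(): hands the job in; it is judged then, once.
The state is a dict: "t": time; "joint_pos": joint angles; "qvel": joint speeds; "tau": joint torques, N m; "tcp_pos": TCP position; "eef_rot": TCP orientation; "contact_force": force on the tool from outside, world axes, zero at the start; "moment": the same for the moment, N m; "width": finger opening in mm; "finger_force": force on a finger pad.
Only numpy, scipy, OpenCV 4.12 (cv2) and the standard library are available. Lean on these libraries where they do the work, as an engineer would, in place of code of your own. Each camera call takes 0.05 s, during which the arm holds its last target. There are 200 camera calls.

## Working session

There is one attempt and no reset: what is moved stays moved. The work goes in short steps, each a Python script; the robot and the scene stay as the last script left them, time stands still between calls to the robot, and variables do not carry over. Pictures are saved under pics/ and viewed, at most 10 in all, crops included, and the job is handed in when it is done.

```bash
ls; mkdir -p pics
python3 - <<'E'
from plant import bot
import cv2,json
for n in("scene","top","wrist"):
    im=bot.camera(n); cv2.imwrite(f"pics/{n}0.png",im[:,:,::-1])
    c=bot.get_calibration(n); print(n,{k:(v.tolist() if hasattr(v,'tolist') else v) for k,v in c.items()})
print(bot.read_state())
E
```

```text
pics
scene {'fx': 571.7158695634324, 'fy': 571.7158695634324, 'cx': 314.16858827152805, 'cy': 234.5291868877303, 'view': [[0.8520790977308442, 0.5232248192066907, 0.014035660879207627, -414.72536892634855], [-0.2893831417798142, 0.4485812248064518, 0.8455958147985286, 105.81009018051846], [0.4361405833717315, -0.7245762025606894, 0.5336391273312859, -1775.3572886587765], [0.0, 0.0, 0.0, 1.0]]}
top {'fx': 523.4941900871409, 'fy': 523.4941900871409, 'cx': 317.47910802965777, 'cy': 241.345563920923, 'view': [[0.024493095244473805, -0.9996289599394627, 0.011917664859097336, -121.11716074920187], [0.9835276680768678, 0.026230775577776852, 0.1788442689600838, -562.0352205037336], [-0.17909052016403218, 0.007340903414222013, 0.9838052127959271, -1308.7782243955032], [0.0, 0.0, 0.0, 1.0]]}
wrist {'fx': 416.43865202425985, 'fy': 416.43865202425985, 'cx': 324.5872030426669, 'cy': 235.90985875894424, 'T_tool_cam': [[-0.0005566225677722419, 0.95982670755652, 0.28059291087361343, 75.85880782895522], [0.9999995714775654, 0.0007418271467351189, -0.0005538385773759838, 0.633352821875377], [-0.0007397404967079415, 0.2805924823542052, -0.9598267091669737, -158.89675045016244], [0.0, 0.0, 0.0, 1.0]]}
{'t': 0.15, 'joint_pos': array([ 1.56006431e+00,  3.59234710e-01,  1.12606299e-02, -2.07686983e-04,
       -1.22410544e+00, -2.88106884e-01]), 'qvel': array([ 2.93653559e-04, -2.54621982e-03,  2.20287795e-03,  8.68872389e-05,
       -9.37358816e-04, -1.76262626e-04]), 'tau': array([-1.17066997e-03, -5.83272457e+01,  2.93293637e+01,  7.00120345e+00,
        8.80013744e-03, -1.09413031e-04]), 'tcp_pos': array([198.65658443, 644.71808689, 225.83459902]), 'eef_rot': array([ 9.88852197e-01, -1.48898998e-01, -8.00875805e-06,  6.48932259e-04]), 'contact_force': array([ 0.29476328, -0.74550836,  0.00549822]), 'moment': array([-0.04638984,  0.00745794, -0.0019762 ]), 'finger_force': 0.0, 'width': 87.50832598567072}
```

View pics/top0.png

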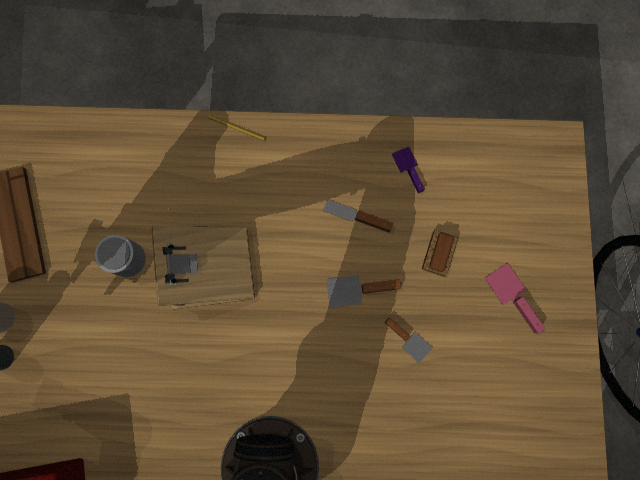

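View pics/scene0.png

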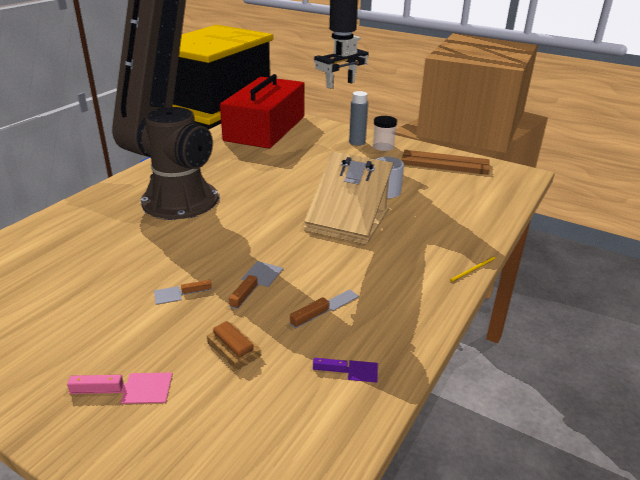

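The top view shows the wide scraper with its blade at about (345,290) and its handle to (400,285). The knife is at (355,215) and the rack covers (155–255, 225–305), rising to the left. A small look-alike is at (405,340), with pink and purple ones elsewhere. I'll enlarge the top view for corner measurements.

```bash
cat > h.py <<'E'
import numpy as np,cv2
from plant import bot
from scipy.spatial.transform import Rotation as R
def cam(name,st=None):
    c=bot.get_calibration(name)
    if name!="wrist":
        V=np.array(c["view"]); T=np.linalg.inv(V)
    else:
        W=np.eye(4); W[:3,:3]=R.from_quat(st["eef_rot"]).as_matrix(); W[:3,3]=st["tcp_pos"]
        T=W@np.array(c["T_tool_cam"])
    return c,T
def ray(ct,p):
    c,T=ct; d=np.array([(p[0]-c["cx"])/c["fx"],-(p[1]-c["cy"])/c["fy"],-1])
    return T[:3,3],T[:3,:3]@d
def onz(ct,p,z):
    o,d=ray(ct,p); return o+d*(z-o[2])/d[2]
def onplane(ct,p,p0,n):
    o,d=ray(ct,p); return o+d*(np.dot(p0-o,n)/np.dot(d,n))
def proj(ct,X):
    c,T=ct; q=np.linalg.inv(T)@np.append(X,1); return np.array([c["cx"]+c["fx"]*q[0]/-q[2],c["cy"]-c["fy"]*q[1]/-q[2]])
E
python3 - <<'E'
from h import *
im=cv2.imread("pics/top0.png"); 
a=cv2.resize(im[210:320,140:270],None,fx=6,fy=5.4,interpolation=cv2.INTER_CUBIC); a=cv2.resize(im[215:315,140:270],None,fx=6,fy=6,interpolation=cv2.INTER_CUBIC)
cv2.imwrite("pics/a.png",a)
ct=cam("top"); hsv=cv2.cvtColor(im,cv2.COLOR_BGR2HSV)
print("blade px",hsv[290,345],"handle",hsv[286,385],"wood",hsv[330,300],hsv[250,340])
def parts(m,z,lab):
    n,l,s,c=cv2.connectedComponentsWithStats(m)
    for i in range(1,n):
        if s[i,4]>60:
            pts=np.argwhere(l==i)[:,::-1].astype(np.float32)
            w=np.array([onz(ct,p,z)[:2] for p in pts],np.float32)
            r=cv2.minAreaRect(w); print(lab,np.round(c[i]),s[i,4],"world c",np.round(w.mean(0),1),"rect",np.round(r[0],1),np.round(r[1],1),round(r[2],1))
roi=np.zeros(im.shape[:2],np.uint8); roi[180:370,300:470]=255
parts(((hsv[...,1]<70)&(hsv[...,2]>60)).astype(np.uint8)&roi,3,"blade")
parts(((hsv[...,0]<13)&(hsv[...,1]>120)&(hsv[...,2]>40)).astype(np.uint8)&roi,28,"handle")
E
```

```text
blade px [30  4 65] handle [ 12 169  71] wood [ 17 118 138] [ 18 127 141]
blade [340. 210.] 397 world c [ 661.5 -165.7] rect [ 661.4 -166.3] [89.2 34.4] 71.1
blade [344. 291.] 929 world c [ 442.2 -180.2] rect [ 442.7 -181.8] [76. 89.] 8.5
blade [417. 347.] 492 world c [ 301.1 -371.7] rect [ 301.4 -371.8] [60.6 54. ] 48.9
handle [372. 220.] 154 world c [ 631.2 -250.4] rect [ 630.1 -255.9] [97.5 21.9] 71.3
handle [441. 251.] 371 world c [ 551.5 -434.5] rect [ 550.3 -434.6] [39.7 99.4] 72.8
handle [381. 286.] 228 world c [ 455.7 -275.4] rect [ 455.4 -275.9] [23.9 97.3] 9.1
handle [399. 331.] 92 world c [ 341.7 -321.7] rect [ 340.9 -323.2] [51.9 16.5] 46.1
```

View pics/a.png

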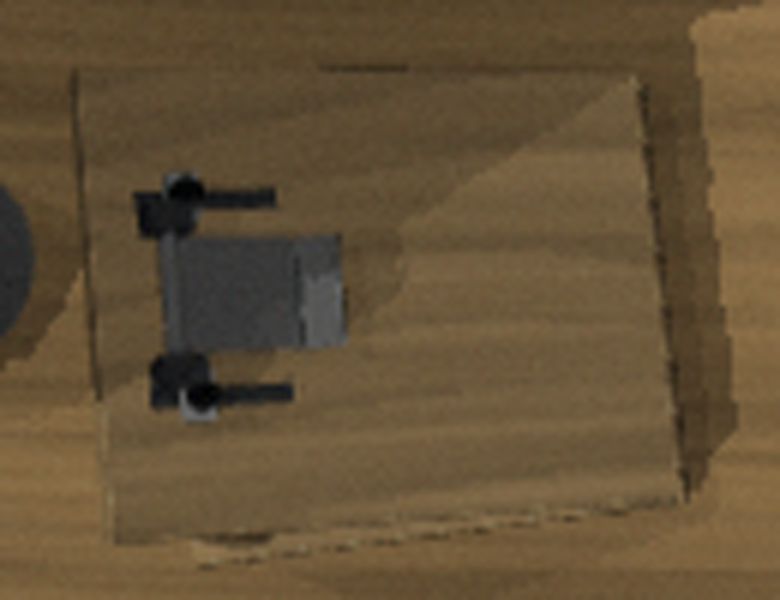

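```bash
cat >> h.py <<'E'
def frame(x,y,z): return R.from_matrix(np.column_stack([x,y,z]))
S,C=np.sin(np.radians(32)),np.cos(np.radians(32))
def down_q(yaw,s): # tool x along s*(yaw dir), z down
    x=s*np.array([np.cos(yaw),np.sin(yaw),0]); z=np.array([0,0,-1.]); return frame(x,np.cross(z,x),z)
E
python3 - <<'E'
from h import *
ct=cam("top"); f=lambda u,v:(140+(u+.5)/6-.5,215+(v+.5)/6-.5)
tl,tr,br,bl=[f(*p) for p in((75,70),(632,75),(687,500),(113,543))]
zt=30+245*S
TL,BL=onz(ct,tl,zt),onz(ct,bl,zt); TR,BR=onz(ct,tr,30),onz(ct,br,30)
print(TL,BL,TR,BR); n=np.linalg.norm
print("low w",n(TR-BR),"high w",n(TL-BL),"sides",n(TL-TR),n(BL-BR))
lo,hi=(TR+BR)/2,(TL+BL)/2; d=hi-lo
a1=np.arctan2(d[1],d[0]); e=TR-BR; a2=np.arctan2(e[1],e[0])+np.pi/2; e=TL-BL;a3=np.arctan2(e[1],e[0])+np.pi/2
print("lo",lo,"yaw",a1,a2,a3)
yaw=a1; ux=np.array([np.cos(yaw)*C,np.sin(yaw)*C,S]); nz=np.array([-np.cos(yaw)*S,-np.sin(yaw)*S,C]); uy=np.cross(nz,ux)
so=lo+203*ux; lip=so-55*ux+8*nz
print("lip pred",lip, "seen",[onplane(ct,f(*p),lip,nz) for p in((341,235),(347,347))])
L=np.mean([onplane(ct,f(*p),lip,nz) for p in((341,235),(347,347))],0)-so
print("lip in stop",L@ux,L@uy,L@nz)
hd,bl=np.array([455.4,-275.9]),np.array([442.7,-181.8]); sy=np.arctan2(*(bl-hd)[::-1]); print("scraper yaw",sy)
for s in(1,-1):
    print(s,bot.solve_ik([hd[0],hd[1],3],down_q(sy,s).as_quat()))
    q=frame(s*ux,np.cross(-nz,s*ux),-nz).as_quat()
    for k in(-20,0,50): print(k,bot.solve_ik(lo+k*ux+40*nz,q),bot.solve_ik(lo+k*ux+3*nz,q))
    print("view",bot.solve_ik(np.append((lo+110*ux)[:2]+0*s,330),down_q(yaw,s).as_quat()))
E
```

```text
[571.34024666 290.36695926 159.83021974] [384.59346307 260.54272811 159.83021974] [602.09997527  86.19951321  30.        ] [415.87202581  53.33861393  30.        ]
low w 189.10496519764294 high w 189.11331508732812 sides 243.8983248996745 246.51121551987166
lo [508.98600054  69.76906357  30.        ] yaw 1.7204768025675086 1.7454536502207159 1.7291630832819416
lip pred [490.90168967 189.68486099 115.21243588] seen [array([514.67332134, 190.71819064, 113.63582678]), array([468.53358393, 185.06773363, 114.44389572])]
lip in stop -57.21274202767963 -0.4267045150836465 8.000000000000021
scraper yaw 1.7049485258294763
1 [-1.76202599e-01  3.83432315e-01 -5.61302848e-01 -4.44089210e-16
 -6.26061163e-01 -2.83123786e+00]
-20 [-0.01908325  0.42763094 -0.23071842 -0.624205   -1.10577594 -2.63089559] [ 0.01030249  0.46451324 -0.25810877 -0.65387694 -1.04067375 -2.60797634]
0 [ 0.01102105  0.40348226 -0.23773809 -0.62763561 -1.10561413 -2.66385652] [ 0.04095172  0.44037746 -0.26534517 -0.6571414  -1.03995198 -2.64120296]
50 [ 0.08909988  0.34542932 -0.24951684 -0.63339385 -1.10545266 -2.75188223] [ 0.12031045  0.38219802 -0.27768077 -0.66209559 -1.03842636 -2.73022196]
view [ 0.69333628  0.04964924 -0.14928247  0.         -1.37186461  2.59793685]
-1 [-1.76202599e-01  3.83432315e-01 -5.61302848e-01  4.44089210e-16
 -6.26061163e-01  3.10354798e-01]
-20 [-0.01908325  0.42763094 -0.23071842 -0.624205   -1.10577594  0.51069707] [ 0.01030249  0.46451324 -0.25810877 -0.65387694 -1.04067375  0.53361631]
0 [ 0.01102105  0.40348226 -0.23773809 -0.62763561 -1.10561413  0.47773613] [ 0.04095172  0.44037746 -0.26534517 -0.6571414  -1.03995198  0.50038969]
50 [ 0.08909988  0.34542932 -0.24951684 -0.63339385 -1.10545266  0.38971042] [ 0.12031045  0.38219802 -0.27768077 -0.66209559 -1.03842636  0.41137069]
view [ 0.69333628  0.04964924 -0.14928247  0.         -1.37186461 -0.54365581]
```

Run:
```python
from h import *
yaw=1.727; lo=np.array([509,69.8,30]); h=np.array([np.cos(yaw),np.sin(yaw),0])
bot.move_ptp(lo+65*h+np.array([0,0,260]),down_q(yaw,-1).as_quat()); bot.pause(.3)
s=bot.read_state(); im=bot.camera("wrist"); cv2.imwrite("pics/w1.png",im[:,:,::-1]); np.save("w1.npy",np.r_[s["tcp_pos"],s["eef_rot"]])
bot.move_ptp([446,-245,260],down_q(1.705,-1).as_quat()); bot.pause(.3)
s=bot.read_state(); im=bot.camera("wrist"); cv2.imwrite("pics/w2.png",im[:,:,::-1]); np.save("w2.npy",np.r_[s["tcp_pos"],s["eef_rot"]]); print(s["t"],s["contact_force"])
```

```text
4.3667 [-0.45779903  0.58724003 -0.74505123]
```

View pics/w1.png

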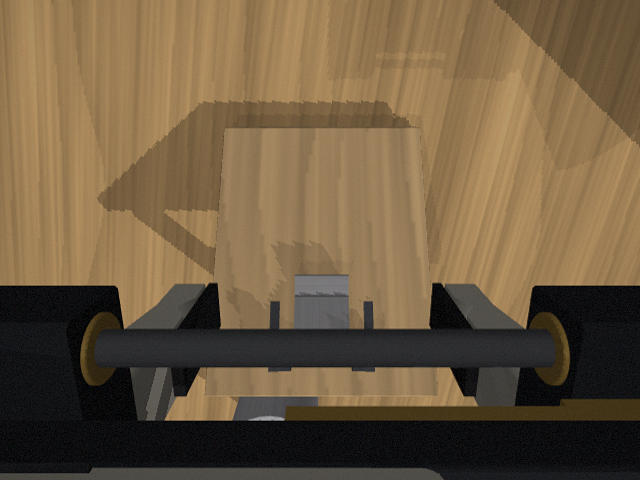

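View pics/w2.png

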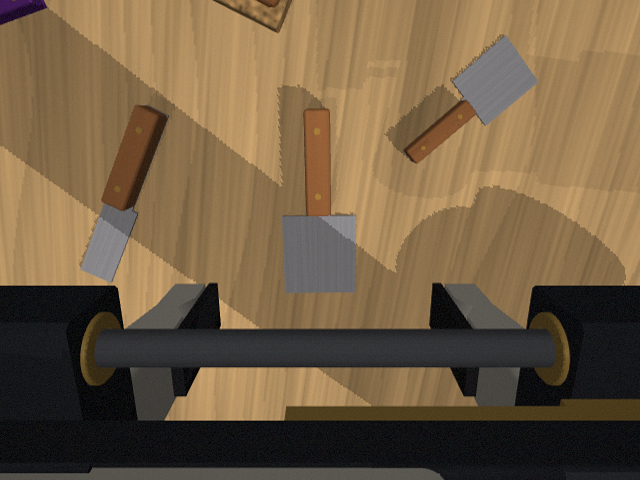

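The wrist views show the rack's low corners at (224,128) and (420,128), its high corners at (206,396) and (437,396), and the lip at (295–349, 275). The scraper's blade edge is at (285–355, 292), and its handle runs from (317,109) to (318,215).

Run:
```python
from h import *
def ld(n): a=np.load(n); return cam("wrist",dict(tcp_pos=a[:3],eef_rot=a[3:]))
c1=ld("w1.npy"); c2=ld("w2.npy"); zt=30+245*S; n=np.linalg.norm
A,B=[onz(c1,p,30) for p in((223.5,128),(420.5,128))]; Cc,D=[onz(c1,p,zt) for p in((205,396),(438,396))]
print("rack",A,B,Cc,D,n(A-B),n(Cc-D)); lo=(A+B)/2; hi=(Cc+D)/2
print("lo",lo,"yaw mid",np.arctan2(*(hi-lo)[1::-1]),"low edge",np.arctan2(*(B-A)[1::-1])-np.pi/2,"high",np.arctan2(*(D-Cc)[1::-1])-np.pi/2, "len",n(hi-lo))
yaw=1.727; ux=np.array([np.cos(yaw)*C,np.sin(yaw)*C,S]); nz=np.array([-np.cos(yaw)*S,-np.sin(yaw)*S,C]); uy=np.cross(nz,ux)
for l0 in(lo,np.array([509,69.8,30])):
    so=l0+203*ux
    for p in((295,275),(349,275)):
        q=onplane(c1,p,so+8*nz,nz)-so; print("lip",q@ux,q@uy)
im=cv2.imread("pics/w2.png"); hsv=cv2.cvtColor(im,cv2.COLOR_BGR2HSV)
roi=np.zeros(im.shape[:2],np.uint8); roi[95:300,270:375]=255
def part(m,z,lab):
    k,l,s,c=cv2.connectedComponentsWithStats(m&roi); i=1+np.argmax(s[1:,4])
    w=np.array([onz(c2,p,z)[:2] for p in np.argwhere(l==i)[:,::-1]],np.float32); r=cv2.minAreaRect(w); print(lab,w.mean(0),r)
part(((hsv[...,1]<70)).astype(np.uint8),3,"blade"); part(((hsv[...,0]<13)&(hsv[...,1]>135)).astype(np.uint8),28,"handle")
print(hsv[160,317],hsv[160,340],hsv[250,300])
```

```text
rack [605.58253901  86.62264509  30.        ] [416.06047301  56.75773208  30.        ] [572.31595998 291.2126183  159.83021974] [384.9939509  261.83829733 159.83021974] 191.86069563396688 189.6111437079104
lo [510.82150601  71.69018858  30.        ] yaw mid 1.7265604313966971 low edge -4.556094066301176 high -4.556843772642512 len 244.63863238078304
lip -56.616224684227774 -23.01588095735565
lip -56.60374878192607 23.41967883193502
lip -55.118988804604356 -25.04976023272855
lip -55.10654250037617 21.27563493036545
blade [ 442.97128 -179.9941 ] ((442.9128112792969, -178.7822265625), (76.35884094238281, 85.8803482055664), 8.334223747253418)
handle [ 457.47443 -245.31241] ((456.9277038574219, -245.46902465820312), (5.502151012420654, 5.167852878570557), 29.673492431640625)
[ 13 161 146] [ 17 115 178] [165   5 105]
```

```bash
cat >> h.py <<'E'
YAW=1.727; LO=np.array([510.4,71.2,30.])
UX=np.array([np.cos(YAW)*C,np.sin(YAW)*C,S]); NZ=np.array([-np.cos(YAW)*S,-np.sin(YAW)*S,C]); UY=np.cross(NZ,UX)
QT=frame(-UX,np.cross(-NZ,-UX),-NZ).as_quat()
def slope(k,h,y=0): return LO+k*UX+h*NZ+y*UY
def rep(lab=""):
    s=bot.read_state(); p=s["tcp_pos"]-LO; f=s["contact_force"]
    print(lab,"t%.2f"%s["t"],"slope",np.round([p@UX,p@UY,p@NZ],2),"F",np.round([f@UX,f@UY,f@NZ],2),"w%.1f ff%.1f"%(s["width"],s["finger_force"])); return s
E
python3 - <<'E'
from h import *
q=down_q(1.714,-1).as_quat(); g=np.array([456.3,-276,0])
bot.move_gripper(60)
bot.move_ptp(g+[0,0,60],q); bot.line_to(g+[0,0,4],60,q); s=rep("down"); print(s["tcp_pos"],s["contact_force"])
bot.move_gripper(10,45); s=rep("grip"); print(s["tcp_pos"])
bot.line_to(g+[0,0,200],200,q); s=rep("lift"); print(s["contact_force"])
bot.move_ptp(slope(-12,90),QT); bot.pause(.3); rep("hover")
im=bot.camera("scene"); cv2.imwrite("pics/s3.png",im[:,:,::-1]); im=bot.camera("top"); cv2.imwrite("pics/t3.png",im[:,:,::-1])
cv2.imwrite("pics/b.png",np.hstack([cv2.resize(cv2.imread("pics/s3.png")[120:320,260:460],(400,400)),cv2.resize(cv2.imread("pics/t3.png")[190:340,150:300],(400,400))]))
E
```

```text
down t7.03 slope [-297.46  107.18  155.53] F [0.84 0.76 1.12] w60.0 ff0.0
[ 456.58722458 -276.07882571    4.27279553] [-0.77144374 -0.0020608   1.39827006]
grip t7.70 slope [-297.5   107.29  155.36] F [0.51 0.   0.61] w23.6 ff45.0
[ 456.47301343 -276.03616798    4.10412182]
lift t8.83 slope [-193.94  108.24  320.12] F [-0.74  0.15 -1.66] w23.6 ff45.0
[-0.18961948  0.22147767 -1.79821582]
hover t10.30 slope [-1.206e+01 -1.000e-02  9.061e+01] F [-0.85 -0.35 -1.44] w23.8 ff45.0
```

View pics/b.png

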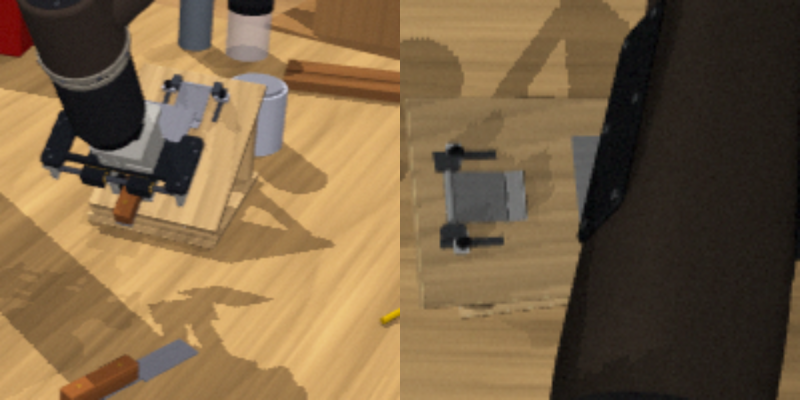

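Run:
```python
from h import *
ct=cam("top")
q=onplane(ct,(214.9,240.6),slope(0,89),NZ)-slope(0,0); print("corner",q@UX,q@UY,"expect 128,-38")
bot.line_to(slope(-12,14),80); bot.pause(.3); s=rep("h14"); b=s["contact_force"]@NZ
h=12
while h>-1:
    bot.line_to(slope(-12,h),10); s=rep("h%.1f"%h)
    if s["contact_force"]@NZ-b>3: break
    h-=1
```

```text
corner 126.10277551322811 -37.63304136626116 expect 128,-38
h14 t11.80 slope [-12.03  -0.14  14.32] F [-0.93 -0.44 -1.73] w23.8 ff45.0
h12.0 t12.15 slope [-12.     0.07  11.89] F [-1.34 -0.3  -1.66] w23.8 ff45.0
h11.0 t12.40 slope [-11.99   0.04  10.93] F [-0.69  0.36 -2.38] w24.1 ff45.0
h10.0 t12.65 slope [-12.     0.04   9.93] F [-0.72  0.99 -1.33] w23.6 ff45.0
h9.0 t12.90 slope [-11.99   0.05   8.94] F [-1.87  0.54 -1.75] w23.6 ff45.0
h8.0 t13.15 slope [-12.01   0.07   7.92] F [-1.68 -0.54 -2.47] w23.8 ff45.0
h7.0 t13.40 slope [-12.01   0.06   6.92] F [-0.6   0.27 -2.22] w23.4 ff45.0
h6.0 t13.65 slope [-12.05  -0.11   6.19] F [-1.33  0.58  1.  ] w24.0 ff45.0
h5.0 t13.90 slope [-12.02  -0.17   5.62] F [-0.08  0.77  5.73] w23.6 ff45.0
```

Run:
```python
from h import *
bot.line_to(slope(4,5),40); s=rep("slid"); base=[]
k=4; st=2
while k<66:
    k+=2 if k<30 else 1
    bot.line_to(slope(k,5),15); s=rep("k%.0f"%k); f=-(s["contact_force"]@UX)
    if 28<=k<=33: base.append(f)
    if f>28 or (k<20 and f>20): print("STOP high"); break
    if k>33 and f-np.median(base)>9: print("STOP contact"); break
```

```text
slid t14.45 slope [4.3  0.02 4.86] F [-0.55  0.45 -1.68] w23.8 ff45.0
k6 t14.73 slope [5.95 0.01 4.97] F [-0.54  0.43 -1.88] w23.8 ff45.0
k8 t15.02 slope [ 8.07 -0.04  5.03] F [-0.78  1.07 -0.76] w23.5 ff45.0
k10 t15.30 slope [10.08 -0.04  5.03] F [-0.94 -0.2  -1.45] w23.7 ff45.0
k12 t15.58 slope [12.1  -0.03  5.02] F [-1.76  0.54 -2.01] w23.8 ff45.0
k14 t15.87 slope [14.12 -0.03  5.02] F [-0.99 -0.07 -2.2 ] w23.9 ff45.0
k16 t16.15 slope [16.1  -0.05  5.03] F [-0.73 -0.92 -2.79] w23.7 ff45.0
k18 t16.43 slope [18.1   0.05  4.94] F [-0.04  0.61 -2.61] w23.5 ff45.0
k20 t16.72 slope [19.55  0.03  5.09] F [-5.2   0.26 -1.89] w23.4 ff45.0
k22 t17.00 slope [ 2.16e+01 -1.00e-02  5.10e+00] F [-8.57  0.47 -2.73] w23.9 ff45.0
k24 t17.28 slope [2.347e+01 2.000e-02 5.110e+00] F [-8.77  0.93 -2.51] w23.6 ff45.0
k26 t17.57 slope [2.607e+01 1.000e-02 4.990e+00] F [-6.25 -0.22 -1.75] w23.3 ff45.0
k28 t17.85 slope [28.3   0.    4.97] F [-3.37 -1.23 -2.64] w23.7 ff45.0
k30 t18.13 slope [ 3.028e+01 -1.000e-02  4.970e+00] F [-4.91 -0.41 -2.75] w23.7 ff45.0
k31 t18.38 slope [3.11e+01 1.00e-02 4.98e+00] F 
[... 2030 characters left out ...]
+00] F [-4.62 -0.24 -3.63] w23.5 ff45.0
k57 t24.88 slope [ 5.709e+01 -1.000e-02  5.000e+00] F [-5.65  0.19 -4.04] w23.5 ff45.0
k58 t25.13 slope [5.811e+01 2.000e-02 4.980e+00] F [-4.85  0.42 -3.39] w23.6 ff45.0
k59 t25.38 slope [5.91e+01 1.00e-02 4.99e+00] F [-5.23  0.08 -4.08] w23.6 ff45.0
k60 t25.63 slope [ 6.012e+01 -1.000e-02  5.000e+00] F [-5.6  -0.14 -3.55] w23.9 ff45.0
k61 t25.88 slope [ 6.112e+01 -1.000e-02  4.990e+00] F [-3.82 -0.14 -3.91] w23.8 ff45.0
k62 t26.13 slope [61.49 -0.14  5.16] F [-8.4  -0.37 -3.43] w23.5 ff45.0
k63 t26.38 slope [61.59 -0.13  5.36] F [-12.63  -0.62  -3.44] w23.4 ff45.0
k64 t26.63 slope [61.66 -0.14  5.53] F [-15.72   0.36  -3.35] w23.6 ff45.0
STOP contact
```

Run:
```python
from h import *
s=rep("hold"); b=s["contact_force"]@NZ
for h in (4.5,4,3.5):
    bot.line_to(slope(64,h),10); s=rep("h%.1f"%h)
    if s["contact_force"]@NZ-b>5: break
bot.move_gripper(60); rep("open")
bot.line_to(slope(62,60),100); rep("up")
bot.move_ptp(slope(-60,260),down_q(YAW,-1).as_quat()); bot.pause(.3)
s=rep("view"); im=bot.camera("wrist"); cv2.imwrite("pics/w4.png",im[:,:,::-1]); np.save("w4.npy",np.r_[s["tcp_pos"],s["eef_rot"]])
```

```text
hold t26.63 slope [61.66 -0.14  5.53] F [-15.72   0.36  -3.35] w23.6 ff45.0
h4.5 t26.88 slope [61.64 -0.17  5.15] F [-15.58  -0.44  -1.44] w23.7 ff45.0
h4.0 t27.13 slope [61.6  -0.19  4.78] F [-16.03  -0.13  -0.2 ] w23.8 ff45.0
h3.5 t27.38 slope [61.52 -0.22  4.44] F [-16.76  -0.2    0.44] w23.4 ff45.0
open t28.19 slope [64.08  0.    3.47] F [ 0.73 -0.02 -0.27] w59.8 ff0.0
up t28.91 slope [62.02  0.24 59.76] F [ 0.28 -0.38 -1.36] w59.8 ff0.0
view t30.12 slope [-6.0270e+01  1.4000e-01  2.5935e+02] F [-0.3   0.74 -0.07] w60.0 ff0.0
```

View pics/w4.png

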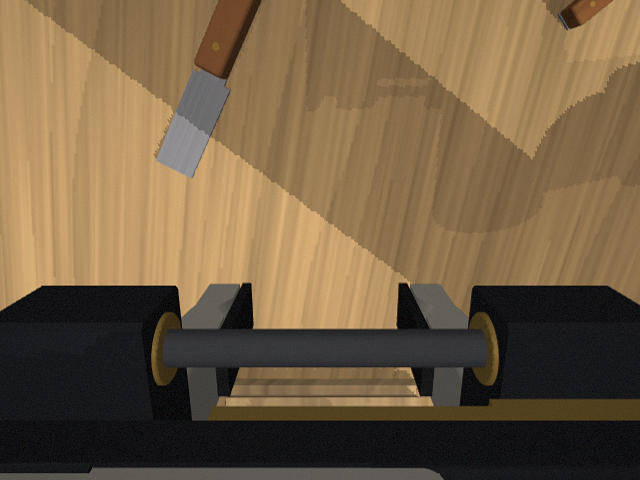

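The rack sits behind the gripper in this view, so I'll go back to the earlier viewing pose.

Run:
```python
from h import *
h=np.array([np.cos(YAW),np.sin(YAW),0])
bot.move_ptp(LO+65*h+np.array([0,0,260]),down_q(YAW,-1).as_quat()); bot.pause(.2)
s=rep("view"); im=bot.camera("wrist")[:,:,::-1]; cv2.imwrite("pics/w5.png",im); np.save("w5.npy",np.r_[s["tcp_pos"],s["eef_rot"]])
t=bot.camera("top")[:,:,::-1]; cv2.imwrite("pics/t5.png",t)
cv2.imwrite("pics/c.png",np.vstack([cv2.resize(im[90:410,190:450],(487,600))]))
```

```text
view t31.39 slope [ 1.9165e+02 -2.0000e-02  1.8626e+02] F [ 0.8  -0.09  1.47] w60.0 ff0.0
```

View pics/c.png

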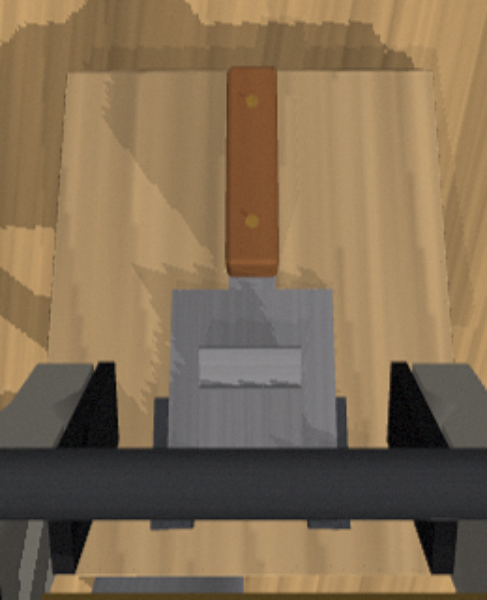

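Run:
```python
from h import *
a=np.load("w5.npy"); c=cam("wrist",dict(tcp_pos=a[:3],eef_rot=a[3:]))
for p,h in(((172,290),3),((333,290),3),((230,66),28),((275,66),28),((250,347),10)):
    q=onplane(c,(190+p[0]/1.873,90+p[1]/1.875),slope(0,h),NZ)-LO; print(np.round([q@UX,q@UY],1))
```

```text
[117.9 -37.6]
[118.1  38.8]
[13.4 -9.9]
[13.5 11.7]
[146.6  -0.6]
```

```bash
python3 -c "
from plant import bot
print(bot.close_job())"
```

```text
the job is handed in; nothing more can be done
None
```

The scraper is on the rack under the clip, against the stops (push about 10 N above sliding friction), measured square and within about 1 mm of centre; the gripper is drawn back and the job was handed in at about 31 s, no verdict shown.

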